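Tighten a sight-glass retaining ring with a two-pin spanner

TASK

Take the two-pin spanner from its cradle, set both pins into the two holes of the retaining ring in the round sight-glass cell, and turn the ring clockwise (seen from above) until it is fully home against its stop. Then lift the spanner out and lay it back in the cradle as it was, pins down in the slot, without displacing the jar, the flow cup or the applicator frame.

Things in the scene. Friction and masses are not known exactly. Their poses are not given: they have to be found in the camera images.
- pin_spanner: Loose steel two-pin spanner, 0.2 kg. Cross bar 76 (y) x 30 (x) x 12 (z); two pins, diameter 8, stick 10 below it at y = +-30; upright flat handle 14 thick (x), 40 wide (y), from 12 to 68 above the bar's underside: pinch its 14 mm. Origin: centre of the bar's underside, z up. Half a turn about z makes no difference. Starts upright in the cradle, bar on the rails, pins in the slot.
- cradle: Grey cradle fixed to the worktop, 64 (x) x 118 (y). Two rails along y, tops at z = 18, with a slot 16 wide, 12 deep between them, centred on x = 0: the spanner's bar lies on both rails, lengthwise along the slot, its pins in the slot. End lips rise to z = 22, 106 clear between them. Origin: centre of its underside.
- cell: Round sight-glass cell fixed to the worktop: grey housing, diameter 108, on a dark flange, diameter 128, 10 high; rim at z = 46. The retaining ring lies in its recess (diameter 84), 4 below the rim, with glass in the middle. A dark index line on the rim lies towards the cell's -x. Origin: centre of the underside.
- ring (a joint): Retaining ring, bare metal, outer diameter 80, inner 40, 12 thick. Value: rad still short of its stop; 0 is fully home (the dark line on the ring meets the index line on the rim); clockwise seen from above lowers it. Starts 0.7 to 1.2 from home, stays where left, takes about 0.12 N m to turn, cannot lift out and does not sink noticeably as it turns.
- ring_top (a point): Centre of the ring's top face, 42 above the worktop, on the axis; its frame turns with the ring: z up, the two holes on its y axis. With the spanner fully in, the spanner's origin lies here and their y axes are in line (either way round).
- hole_a (a point): Mouth of one of the ring's two holes, 30 from the axis along the ring's +y: diameter 11, 12 deep, chamfered to diameter 14.6 at the top.
- hole_b (a point): Mouth of the other hole, the same, 30 from the axis along the ring's -y.
- jar: Bystander: small amber jar, diameter 49, height 76, standing on the worktop; origin at the centre of its underside.
- flow_cup: Bystander: white flow cup standing on its rim, diameter 72, height 67; origin at the centre of its underside.
- frame: Bystander: flat metal applicator frame, 50 x 84 x 22; origin at the centre of its underside.
Mind the look-alikes: they are no part of the job. Leave any pink look-alike of the pin_spanner alone.

How it is judged (in metres and radians):
On the way, in this order (a step that is already met when the one before it is completed fails the run):
1. both pins of the spanner are in the ring's holes (bar within 5 mm of the ring's top, centred within 6 mm) while the ring is still short of home by more than 0.4 rad (horizontal distance between pin_spanner and ring_top below 0.006 m and z of pin_spanner in the frame of ring_top below 0.005 m and angle between the y axis of pin_spanner and the y axis of ring_top, either way round below 0.2 rad and value of joint ring above 0.4 rad), for 0.1 s.
2. the ring is turned home (within 0.06 rad of its stop) with the spanner still in its holes (horizontal distance between pin_spanner and ring_top below 0.006 m and z of pin_spanner in the frame of ring_top below 0.005 m and angle between the y axis of pin_spanner and the y axis of ring_top, either way round below 0.2 rad and value of joint ring below 0.06 rad), for 0.1 s.
At the end, for the whole second after the job is handed in: The ring is within 0.06 rad of its stop, and the spanner stands at rest back in the cradle: upright within 0.08 rad, bar along the slot and down on the rails (within about 3 mm), within 6 mm of the slot's centre line and 17 mm of its middle (value of joint ring below 0.06 rad and x of pin_spanner in the frame of cradle between -0.006 and 0.006 m and y of pin_spanner in the frame of cradle between -0.017 and 0.017 m and z of pin_spanner in the frame of cradle between 0.014 and 0.0205 m and angle between pin_spanner's own z axis and vertical below 0.08 rad and angle between the y axis of pin_spanner and the y axis of cradle, either way round below 0.2 rad and linear speed of pin_spanner below 0.02 m/s); the robot touches nothing.
It fails at once if the jar is displaced by more than 20 mm (distance of jar from where it was at the start of the episode above 0.02 m).
It fails at once if the flow cup is displaced by more than 20 mm (distance of flow_cup from where it was at the start of the episode above 0.02 m).
It fails at once if the applicator frame is displaced by more than 20 mm (distance of frame from where it was at the start of the episode above 0.02 m).
It also fails if it takes over 58 s, if anything falls off the work surface, if the arm or the gripper's body presses on something with over 40 N, if the wrist force passes 120 N, or if a joint passes its speed limit or range.

ROBOT

A 6-joint arm with a two-finger parallel gripper is mounted at the origin on a cart in front of the work surface, level with it; the furniture and walls round the work are solid. World frame = base frame: x ahead of the robot, y to its left, z up, the work surface at z = 0. Lengths are in mm, angles in rad, forces in N, time in s.
With the tool pointing down it reaches from about 275 to 750 mm from the base axis. Payload 10.2 kg.
Tool frame: the origin (TCP) lies at the very end of the fingers, on their centre line; the grasp point (between the pads) lies 19 mm behind it; z points along the fingers, x is the direction in which the jaws open and shut, and the axes are right-handed (so a half turn about z gives the same grasp; the last joint's range is limited). The gripper opens to 85 mm and grips with 20 to 120 N. Pads are 22 mm wide; open, the fingers measure 114 mm over their backs; the gripper's body (76 mm by 85 mm) begins 54 mm behind the grasp point. The pads swing forward as they close: fully open they stand 13 mm farther back than shut.
Start: joints at [-1.371, 0.313, 1.498, -0, 1.331, -0.223], TCP at [215.404, -478.782, 231.294] pointing down, gripper open.
Joint ranges: [-2.94, 2.94], [-0.97, 2.17], [0.19, 2.56], [-1.23, 4.37], [0.02, 3.11], [-2.88, 2.88]. Speed limits (rad/s): [2.39, 2.39, 3.01, 3.14, 3.14, 3.14].

INTERFACE

Orientations are given as a unit quaternion [w, x, y, z].
In Python, from rig import telemetry, capture, camera_model, finish_job gives the robot as it stands.
- The arm moves only by the shell command python3 -m inch 'ROWS' [FORCE]. ROWS is JSON, a list of rows, each a list of 5 numbers: the shift along the tool's x, y, z in m, then the turn about the tool's z in rad, then the finger opening in m, from 0 to 0.0854. A call has exactly 5 rows; each row shifts and turns the pose as measured when the row begins, along the tool's axes as they then stand; what a row does not reach is not made up. A row lasts 1/12 s, in which the tool goes at most 41.7 mm and 7.16 degrees, less where a joint would pass 70% of its speed; a pose out of reach is approached as far as the arm can. A call with a gripper value outside its range is refused whole. The fingers move at their own pace and stop on an object; FORCE is the grip in N (left out, the last holds). Time passes only in rows, so rows that do not move let the fingers close, or fill a call up. It gives the time, the measured TCP pose, the force and the opening at its end, in the units of the state.
- telemetry.sense(): the state, without advancing time (a new reading comes with each control period).
- capture(name): name is "scene" or "top" or "wrist"; returns the picture (400x640x3 uint8, blue, green, red); there is no depth.
- camera_model(name): a dict with "mtx" (3x3 intrinsics, pixels), "camera_from_world" (4x4, takes a point from world to camera coordinates). Camera axes: x right, y down, z forward; pixel columns grow to the right and rows downward; lengths in mm; the calibration is good to about 2 mm. The wrist camera is an equidistant fisheye: a pixel r from the principal point sees the ray r / f radians off the axis. A picture is of the moment at which its call begins: read the wrist's pose just before it. camera_model takes no time and is no camera call; for the wrist camera it gives the pose at the moment of the call.
- finish_job(): hands the job in, once; it reports no verdict.
The state is a dict: "time_s": time; "joints": joint angles; "dq": joint speeds; "tau": joint torques, N m; "eef_pos": TCP position; "ee_rot": TCP orientation; "force": force on the tool from outside, world axes, zero at the start; "wrist_torque": the same for the moment, N m; "grip_width": opening from 0.0 (shut) to 1.0 (fully open).
Only numpy, scipy, OpenCV 4.12 (cv2) and the standard library are available. Lean on these libraries where they do the work, as an engineer would, in place of code of your own. Each camera call takes 0.05 s, during which the arm holds its last target. There are 200 camera calls.

## Working session

There is one attempt and no reset: what is moved stays moved. The work goes in short steps, Python scripts to look and compute and a shell command to move; the robot and the scene stay as the last step left them, time stands still between calls to the robot, and variables do not carry over. Pictures are saved under pics/ and viewed, about 8 in all and at most 12, crops included, and the job is handed in when it is done.

```bash
mkdir -p pics; ls; python3 - <<'E'
from rig import telemetry, capture, camera_model
import cv2, numpy as np
print(telemetry.sense())
for n in("scene","top"):
    im=capture(n); cv2.imwrite(f"pics/{n}0.png",im); m=camera_model(n); print(n,np.round(m["mtx"],1).tolist(),np.round(m["camera_from_world"],3).tolist())
E
```

```text
pics
{'time_s': 0.0, 'joints': array([-1.37139645e+00,  3.13406421e-01,  1.49842888e+00, -1.50107236e-05,
        1.33098295e+00, -2.23436057e-01]), 'dq': array([ 1.73517986e-04,  6.33758384e-04, -2.93319358e-04, -2.14163951e-05,
        2.15444871e-04,  3.04665034e-04]), 'tau': array([-5.87933046e-04, -4.12262821e+01, -2.59741312e+01, -2.52825512e-04,
        4.12146954e-03,  9.47549154e-06]), 'eef_pos': array([ 215.34987293, -478.52399272,  230.76045911]), 'ee_rot': array([-4.33397048e-04,  8.39747282e-01, -5.42977096e-01, -4.33290247e-04]), 'force': array([0.55274936, 0.64182564, 0.09636411]), 'wrist_torque': array([ 0.00991508, -0.00179358,  0.0009505 ]), 'grip_width': 1.0042168033559549}
scene [[388.2, 0.0, 318.3], [0.0, 388.2, 203.7], [0.0, 0.0, 1.0]] [[-0.889, -0.458, -0.016, 484.141], [-0.335, 0.675, -0.658, 276.76], [0.312, -0.579, -0.753, 846.64], [0.0, 0.0, 0.0, 1.0]]
top [[379.4, 0.0, 314.9], [0.0, 379.4, 194.8], [0.0, 0.0, 1.0]] [[-0.008, -1.0, 0.002, -64.727], [-1.0, 0.008, -0.021, 559.515], [0.021, -0.002, -1.0, 918.947], [0.0, 0.0, 0.0, 1.0]]
```

View pics/top0.png

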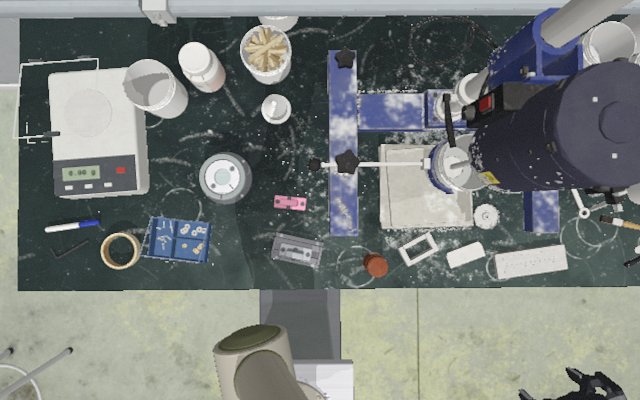

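View pics/scene0.png

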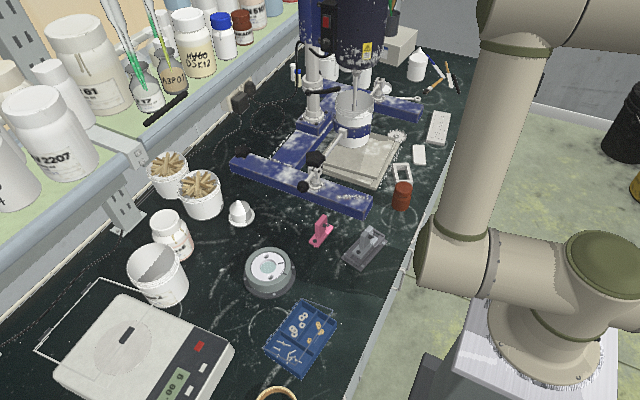

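Top view: cell at (225,178), grey spanner in grey cradle at (298,250), pink look-alike at (291,203), jar at (376,265), frame at (418,248), flow cup at (276,108). Only two candidates for the spanner: grey (298,250) and pink (291,203). I choose the grey one, and check it in a close crop.

```bash
cat > h.py <<'E'
import numpy as np, cv2
from rig import telemetry, capture, camera_model
from scipy.spatial.transform import Rotation as R
def ray(m,uv,fish=False):
    K=m["mtx"]; T=np.array(m["camera_from_world"]); d=np.array([(uv[0]-K[0][2])/K[0][0],(uv[1]-K[1][2])/K[1][1],1.])
    if fish:
        r=np.hypot(d[0],d[1]); d=np.array([d[0]/r*np.sin(r),d[1]/r*np.sin(r),np.cos(r)]) if r>1e-9 else np.array([0,0,1.])
    return -T[:3,:3].T@T[:3,3], T[:3,:3].T@d
def plane(m,uv,z,fish=False):
    o,d=ray(m,uv,fish); return o+d*(z-o[2])/d[2]
def proj(m,p,fish=False):
    K=m["mtx"]; T=np.array(m["camera_from_world"]); c=T[:3,:3]@np.asarray(p,float)+T[:3,3]
    if fish:
        r=np.hypot(c[0],c[1]); t=np.arctan2(r,c[2]); x,y=c[0]/r*t,c[1]/r*t
    else: x,y=c[:2]/c[2]
    return np.array([K[0][0]*x+K[0][2],K[1][1]*y+K[1][2]])
def tcp():
    s=telemetry.sense(); w,x,y,z=s["ee_rot"]; return np.array(s["eef_pos"]),R.from_quat([x,y,z,w]).as_matrix(),s
E
python3 - <<'E'
from h import *
t=cv2.imread("pics/top0.png"); s=cv2.imread("pics/scene0.png")
m=camera_model("top")
for n,uv,z in(("cradle",(298,250),22),("cell",(225,178),46),("pink",(291,203),20),("jar",(376,265),76),("frame",(418,248),22),("cup",(276,108),60)): print(n,plane(m,uv,z).round())
a=cv2.resize(t[220:280,260:340],(400,300),interpolation=cv2.INTER_CUBIC)
b=cv2.resize(t[148:208,185:265],(400,300),interpolation=cv2.INTER_CUBIC)
c=cv2.resize(s[215:275,325:405],(400,300),interpolation=cv2.INTER_CUBIC)
d=cv2.resize(s[240:300,230:310],(400,300),interpolation=cv2.INTER_CUBIC)
cv2.imwrite("pics/c0.png",np.vstack([np.hstack([a,b]),np.hstack([c,d])]))
p,M,st=tcp(); print(M.round(3)); w=camera_model("wrist"); print(np.round(w["mtx"],1).tolist()); T=np.array(w["camera_from_world"]); print((M.T@(-T[:3,:3].T@T[:3,3]-p)).round(1),(T[:3,:3]@M).round(3))
E
```

```text
cradle [427. -28.  22.]
cell [599. 141.  46.]
pink [539. -11.  20.]
jar [ 399. -205.   76.]
frame [ 430. -314.   22.]
cup [759.  19.  60.]
[[ 0.41  -0.912 -0.   ]
 [-0.912 -0.41   0.001]
 [-0.001 -0.    -1.   ]]
[[309.7, 0.0, 311.4], [0.0, 309.7, 193.5], [0.0, 0.0, 1.0]]
[   0.6  -68.5 -142.4] [[ 1.    -0.    -0.   ]
 [ 0.     0.964 -0.266]
 [ 0.     0.266  0.964]]
```

View pics/c0.png

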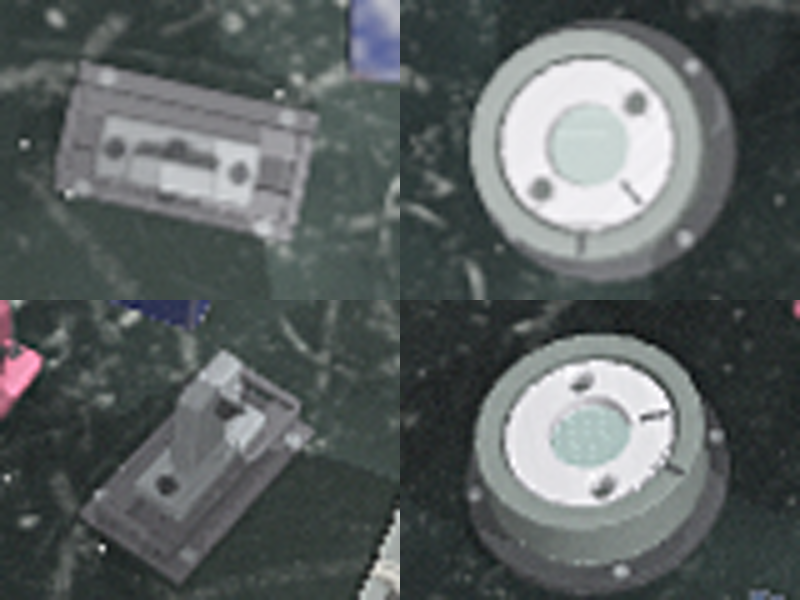

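Crops confirm it: the grey spanner sits upright in the grey cradle (bar about (95–260, 115–205) in the top-left crop). The cell has holes at crop (635,102) and (540,188), its ring line at lower right and the rim index at the bottom, so about 0.8 rad short. Moving over the cradle for a wrist view.

```bash
python3 -m inch '[[-0.0216,-0.0252,0.003,0,0.0854],[-0.0216,-0.0252,0.003,0,0.0854],[-0.0216,-0.0252,0.003,0,0.0854],[-0.0216,-0.0252,0.003,0,0.0854],[-0.0216,-0.0252,0.003,0,0.0854]]' 40
python3 -m inch '[[-0.0216,-0.0252,0.003,0,0.0854],[-0.0216,-0.0252,0.003,0,0.0854],[-0.0216,-0.0252,0.003,0,0.0854],[-0.0216,-0.0252,0.003,0,0.0854],[-0.0216,-0.0252,0.003,0,0.0854]]'
python3 -m inch '[[0,0,0,-0.12,0.0854],[0,0,0,-0.12,0.0854],[0,0,0,-0.12,0.0854],[0,0,0,-0.12,0.0854],[0,0,0,-0.12,0.0854]]'
```

```text
time_s: 0.52
eef_pos: [285.4, -326.6, 213.1]
ee_rot: [-0.001, 0.838, -0.546, -0.001]
force: [0.2, -1.2, 0.4]
grip_width: 1.0
time_s: 0.93
eef_pos: [358.5, -168.6, 197.0]
ee_rot: [-0.001, 0.837, -0.547, -0.002]
force: [1.0, -1.1, 0.2]
grip_width: 1.001
time_s: 1.35
eef_pos: [359.7, -160.7, 195.6]
ee_rot: [-0.003, 0.964, -0.265, -0.003]
force: [0.8, 0.7, -1.0]
grip_width: 0.994
```

```bash
python3 -m inch '[[-0.001,-0.03,0.003,-0.065,0.0854],[0,-0.03,0.003,-0.065,0.0854],[0.002,-0.03,0.003,-0.065,0.0854],[0.004,-0.03,0.003,-0.065,0.0854],[0.006,-0.03,0.003,-0.065,0.0854]]'
python3 -m inch '[[0,0,0,0,0.0854],[0,0,0,0,0.0854],[0,0,0,0,0.0854],[0,0,0,0,0.0854],[0,0,0,0,0.0854]]'
python3 - <<'E'
from h import *
w=camera_model("wrist"); im=capture("wrist"); cv2.imwrite("pics/w1.png",im)
np.save("w1.npy",np.array(w["camera_from_world"])); print(np.array(w["camera_from_world"]).round(3).tolist())
E
```

```text
time_s: 1.77
eef_pos: [429.2, -25.0, 180.5]
ee_rot: [-0.003, 0.995, -0.1, -0.003]
force: [0.2, -0.6, 0.1]
grip_width: 0.999
time_s: 2.18
eef_pos: [429.4, -21.5, 179.2]
ee_rot: [-0.004, 0.995, -0.097, -0.004]
force: [-0.1, -0.7, 0.3]
grip_width: 1.001
[[0.981, -0.192, -0.009, -425.316], [-0.184, -0.948, 0.26, 39.017], [-0.058, -0.253, -0.966, 347.883], [0.0, 0.0, 0.0, 1.0]]
```

View pics/w1.png

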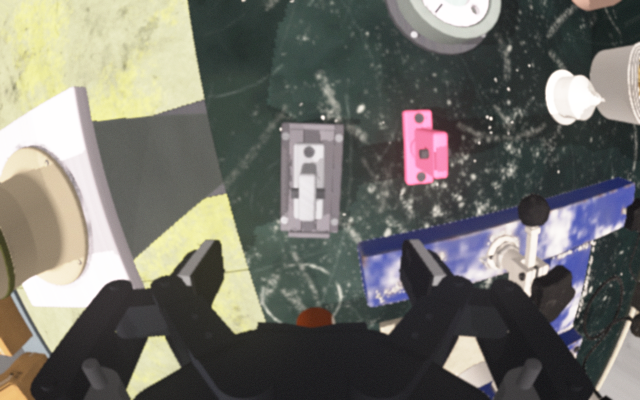

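The wrist view shows the cradle at about (312,180), pink decoy at (425,148), cell at the top (445,20). Enlarging the cradle to read its corners.

```bash
python3 - <<'E'
from h import *
im=cv2.imread("pics/w1.png"); a=cv2.resize(im[112:247,265:360],None,fx=4.4,fy=4.4,interpolation=cv2.INTER_CUBIC); cv2.imwrite("pics/w1c.png",a); print(a.shape)
E
```

```text
(594, 418, 3)
```

View pics/w1c.png

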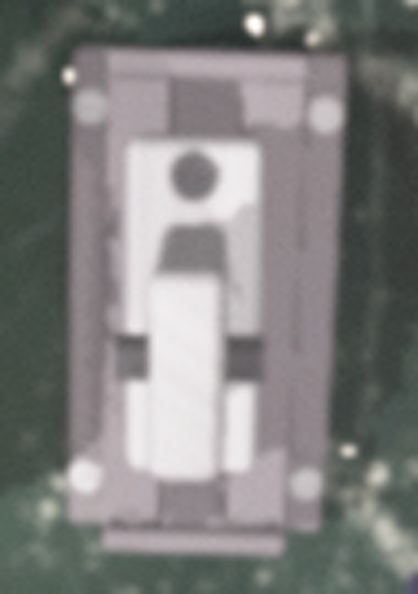

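The crop shows the bar corners at (127,142),(262,142),(127,468),(252,468) and the handle top at about (148–222, 272–475). Casting rays onto their heights.

```bash
python3 - <<'E'
from h import *
w=camera_model("wrist"); w["camera_from_world"]=np.load("w1.npy")
f=lambda c,z: plane(w,(265+c[0]/4.4-.4,112+c[1]/4.4-.4),z,True)[:2]
B=np.array([f(c,30) for c in((127,142),(262,142),(252,468),(127,468))]); print("bar",B.round(1).tolist(),B.mean(0))
H=np.array([f(c,86) for c in((150,272),(222,272),(219,476),(146,474))]); print("handle",H.round(1).tolist(),H.mean(0))
C=np.array([f(c,22) for c in((108,53),(306,55),(283,552),(106,550))]); print("lips",C.round(1).tolist(),C.mean(0))
e=(B[0]+B[1]-B[2]-B[3])/2; print("bar axis",e,np.degrees(np.arctan2(e[1],e[0])))
e=(H[0]+H[1]-H[2]-H[3])/2; print("handle axis",e,np.degrees(np.arctan2(e[1],e[0])))
e=(C[0]+C[1]-C[2]-C[3])/2; print("lip axis",e,np.degrees(np.arctan2(e[1],e[0])))
p,M,s=tcp(); print(p,np.degrees(np.arctan2(M[1,0],M[0,0])))
m=camera_model("top"); g=lambda c,z: plane(m,(260+c[0]/5-.4,220+c[1]/5-.4),z)[:2]
q=[g(c,30) for c in((107,118),(263,158),(250,208),(96,178))]; print("top bar",np.round(q,1).tolist(),np.mean(q,0))
E
```

```text
bar [[419.8, 17.6], [448.3, 12.1], [432.6, -60.1], [404.6, -54.8]] [426.33024752 -21.29543268]
handle [[423.9, -0.8], [436.4, -3.3], [428.7, -40.7], [415.5, -37.7]] [426.14145987 -20.62666638]
lips [[419.0, 37.1], [461.5, 28.3], [435.6, -85.4], [394.2, -76.9]] [427.56707035 -24.20306914]
bar axis [15.48055739 72.27584451] 77.91064223677986
handle axis [ 8.09149404 37.14990992] 77.71250956885991
lip axis [ 25.35113919 113.85497211] 77.44720043248098
[429.37170003 -21.53742707 179.20769401] -11.113277515288821
top bar [[444.5, 12.2], [425.0, -61.5], [401.5, -55.2], [416.2, 17.6]] [421.79219233 -21.72269248]
```

Three estimates agree: spanner at (426,−21), yaw −12.3°. Descending around the handle.

```bash
python3 -m inch '[[-0.0032,0.0002,0.005,0.02,0.06],[0,0,0.025,0,0.06],[0,0,0.025,0,0.06],[0,0,0.025,0,0.06],[0,0,0.025,0,0.06]]'
python3 -m inch '[[0,0,0.015,0,0.06],[0,0,0.01,0,0.06],[0,0,0,0,0.06],[0,0,0,0,0.06],[0,0,0,0,0.06]]'
python3 - <<'E'
from h import *
p,M,s=tcp(); print(p,np.degrees(np.arctan2(M[1,0],M[0,0])),M[:,2],s["force"])
E
```

```text
time_s: 2.65
eef_pos: [427.3, -23.9, 74.7]
ee_rot: [-0.002, 0.994, -0.113, 0.002]
force: [0.4, -0.4, 0.1]
grip_width: 0.706
time_s: 3.07
eef_pos: [422.9, -24.6, 44.0]
ee_rot: [-0.003, 0.993, -0.117, -0.002]
force: [0.3, -0.0, 0.5]
grip_width: 0.705
[422.94060782 -24.59531068  43.9964387 ] -13.43785162662809 [-0.00413508  0.00647603 -0.99997048] [ 0.25178116 -0.00321197  0.53063604]
```

```bash
python3 -m inch '[[0.0024,-0.0043,0.005,-0.018,0.06],[0,0,0,0,0.06],[0,0,0,0,0.05],[0,0,0,0,0.05],[0,0,0,0,0.05]]'
python3 - <<'E'
from h import *
p,M,s=tcp(); print(p,np.degrees(np.arctan2(M[1,0],M[0,0])),M[:,2],s["force"])
E
```

```text
time_s: 3.48
eef_pos: [428.1, -21.2, 41.0]
ee_rot: [-0.002, 0.994, -0.108, 0.0]
force: [0.3, -0.3, -0.1]
grip_width: 0.585
[428.09208437 -21.16843048  40.96218461] -12.342969257049848 [ 0.00103593  0.004712   -0.99998836] [ 0.30489414 -0.2596948  -0.14042764]
```

```bash
python3 -m inch '[[-0.001,0,0,0,0.005],[0,0,0,0,0.005],[0,0,0,0,0.005],[0,0,0,0,0.005],[0,0,0,0,0.005]]' 60
python3 -m inch '[[0,0,0,0,0.005],[0,0,0,0,0.005],[0,0,0,0,0.005],[0,0,0,0,0.005],[0,0,0,0,0.005]]' 80
python3 - <<'E'
from h import *
p,M,s=tcp(); print(p,np.degrees(np.arctan2(M[1,0],M[0,0])),M[:,2],s["force"],s["grip_width"])
E
```

```text
time_s: 3.9
eef_pos: [426.8, -20.9, 41.2]
ee_rot: [-0.002, 0.994, -0.108, 0.0]
force: [-0.1, -0.8, 0.2]
grip_width: 0.153
time_s: 4.32
eef_pos: [426.8, -20.9, 41.2]
ee_rot: [-0.002, 0.994, -0.108, 0.0]
force: [-1.2, -0.2, 0.1]
grip_width: 0.154
[426.77893864 -20.88131626  41.20825731] -12.352774084974167 [ 7.70014406e-04  4.82047319e-03 -9.99988085e-01] [-1.21895712 -0.2432955   0.07229277] 0.15408853632665523
```

Gripped (13.1 mm opening at TCP (426.8,−20.9,41.2), yaw −12.35°; spanner origin is therefore 23.2 below the TCP). Lifting and going to look down at the cell.

```bash
python3 -m inch '[[0,0,-0.008,0,0.005],[0,0,-0.02,0,0.005],[0,0,-0.03,0,0.005],[0,0,-0.03,0,0.005],[0,0,-0.03,0,0.005]]'
python3 -m inch '[[0.019,-0.0156,-0.008,0,0.005],[0.019,-0.0156,-0.006,0,0.005],[0.019,-0.0156,-0.006,0,0.005],[0.019,-0.0156,-0.006,0,0.005],[0.019,-0.0156,-0.006,0,0.005]]'
python3 -m inch '[[0.019,-0.0156,-0.002,0,0.005],[0.019,-0.0156,-0.002,0,0.005],[0.019,-0.0156,-0.002,0,0.005],[0.019,-0.0156,-0.002,0,0.005],[0.019,-0.0156,-0.002,0,0.005]]'
python3 -m inch '[[0,0,0,-0.11,0.005],[0,0,0,-0.11,0.005],[0,0,0,-0.11,0.005],[0,0,0,-0.11,0.005],[0,0,0,-0.11,0.005]]'
python3 -m inch '[[0,0,0,-0.11,0.005],[0,0,0,-0.11,0.005],[0,0,0,-0.11,0.005],[0,0,0,-0.03,0.005],[0,0,0,0,0.005]]'
```

```text
time_s: 4.73
eef_pos: [422.9, -20.4, 159.8]
ee_rot: [-0.004, 0.994, -0.108, -0.007]
force: [0.4, -0.7, -3.3]
grip_width: 0.151
time_s: 5.15
eef_pos: [535.3, 35.9, 202.5]
ee_rot: [-0.003, 0.994, -0.11, -0.002]
force: [-0.2, -1.6, -2.1]
grip_width: 0.154
time_s: 5.57
eef_pos: [648.9, 95.0, 216.2]
ee_rot: [-0.003, 0.994, -0.109, -0.002]
force: [0.7, -1.0, -1.5]
grip_width: 0.155
time_s: 5.98
eef_pos: [650.8, 98.0, 215.3]
ee_rot: [-0.004, 0.984, 0.176, -0.002]
force: [-0.3, -0.4, -1.9]
grip_width: 0.157
time_s: 6.4
eef_pos: [649.2, 98.1, 216.2]
ee_rot: [-0.005, 0.932, 0.361, -0.004]
force: [-0.3, -1.2, -1.4]
grip_width: 0.149
```

```bash
python3 -m inch '[[0,0,0,0,0.005],[0,0,0,0,0.005],[0,0,0,0,0.005],[0,0,0,0,0.005],[0,0,0,0,0.005]]'
python3 - <<'E'
from h import *
w=camera_model("wrist"); p,M,s=tcp(); im=capture("wrist"); cv2.imwrite("pics/w2.png",im)
np.save("w2.npy",np.array(w["camera_from_world"]));np.save("p2.npy",p);np.save("M2.npy",M); print(p,M.round(4).tolist())
c=proj(w,(599,141,42),True); print(c); x,y=int(c[0]),int(c[1]); x0,y0=max(x-75,0),max(y-75,0)
a=cv2.resize(im[y0:y0+150,x0:x0+200],None,fx=4,fy=4,interpolation=cv2.INTER_CUBIC); cv2.imwrite("pics/w2c.png",a); print(x0,y0)
E
```

```text
time_s: 6.82
eef_pos: [648.7, 98.1, 216.6]
ee_rot: [-0.005, 0.933, 0.359, -0.004]
force: [-0.8, 0.0, -2.3]
grip_width: 0.152
[648.71326357  98.13872397 216.6418823 ] [[0.7419, 0.6704, -0.0112], [0.6704, -0.7419, 0.006], [-0.0043, -0.012, -0.9999]]
[303.20791152 113.20548675]
228 38
```

View pics/w2c.png

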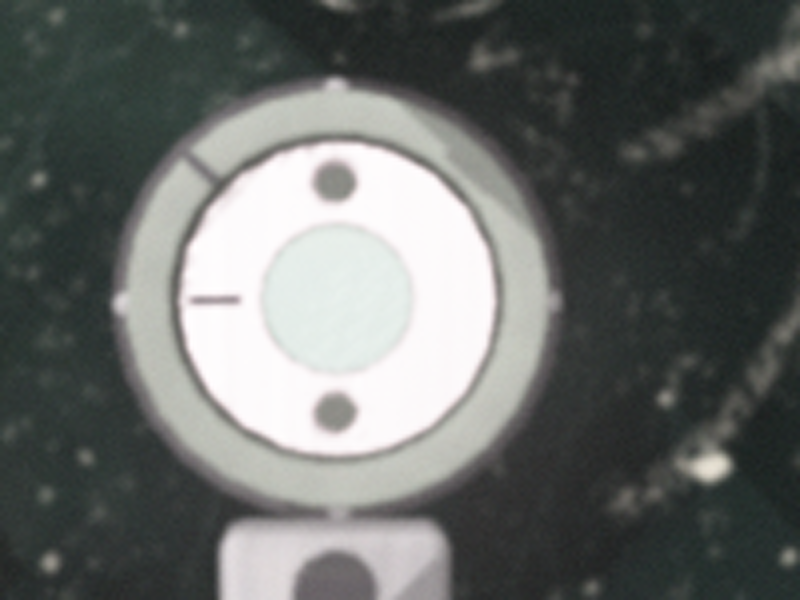

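Ring in clear view: holes at crop (335,181) and (335,412), ring line at left (215,300), index at (200,165). The spanner's bar end shows at the bottom, aligned with the holes. Now measuring with blob centroids.

```bash
python3 - <<'E'
from h import *
w=camera_model("wrist"); w["camera_from_world"]=np.load("w2.npy"); p=np.load("p2.npy"); M=np.load("M2.npy")
im=cv2.imread("pics/w2.png"); g=cv2.cvtColor(im,cv2.COLOR_BGR2GRAY)
def cen(u,v,r):
    yy,xx=np.mgrid[0:g.shape[0],0:g.shape[1]]; k=((xx-u)**2+(yy-v)**2<r*r); wt=np.where(k,np.clip(200.-g,0,None),0); wt[wt<20]=0
    return np.array([(wt*xx).sum(),(wt*yy).sum()])/wt.sum()
up=lambda c:(228+c[0]/4-.4,38+c[1]/4-.4)
a=cen(*up((335,181)),8); b=cen(*up((335,412)),8); print(a,b)
A=plane(w,a,42,True);B=plane(w,b,42,True); C=(A+B)/2; e=A-B; print(A,B,C,np.linalg.norm(e),np.degrees(np.arctan2(e[1],e[0])))
tl=plane(w,up((215,300)),42,True)-C; ti=plane(w,up((200,167)),46,True)-C
print("short by",np.degrees(np.arctan2(tl[1],tl[0])-np.arctan2(ti[1],ti[0])))
# outer rim circle
rim=[plane(w,up(c),42,True)[:2] for c in((335,140),(335,458),(177,300),(497,300))]; print("recess centre",np.mean(rim,0))
d=cen(*up((335,588)),9); zs=p[2]-23.2+12; D=plane(w,d,zs,True); print("bar mark px",d,"tool frame",M.T@(D-p), "full col range bar", [ (M.T@(plane(w,up(c),zs,True)-p)).round(1).tolist() for c in((219,560),(449,560),(335,520))])
print("to go, tool", M.T@np.r_[C[:2]-p[:2],0], "tool yaw",np.degrees(np.arctan2(M[1,0],M[0,0])))
E
```

```text
[311.33188554  83.04752172] [311.3608894  140.77622577]
[584.3081655  169.55502313  42.        ] [624.17396916 125.49071476  42.        ] [604.24106733 147.52286894  42.        ] 59.42176010303975 132.1362334662679
short by -314.29187664851963
recess centre [604.66281101 147.42805362]
bar mark px [311.48084632 184.74523741] tool frame [  0.98842524 -28.4009302   11.5372047 ] full col range bar [[-13.9, -32.1, 11.6], [15.5, -32.2, 11.5], [0.9, -37.3, 11.6]]
to go, tool [  0.11308677 -66.45241177   0.7963637 ] tool yaw 42.101670575978126
```

Ring is 45.7° (0.80 rad) short, centre (604.2,147.5), hole axis 132.1°, matching the tool yaw. Need tool shift about (−0.8, −67.5) mm. Moving above the ring.

```bash
python3 -m inch '[[-0.0002,-0.015,0.01,0,0.005],[-0.0002,-0.015,0.015,0,0.005],[-0.0002,-0.015,0.015,0,0.005],[-0.0002,-0.012,0.015,0,0.005],[0,-0.005,0.015,0,0.005]]'
python3 -m inch '[[0,0,0.01,0,0.005],[0,0,0.01,0,0.005],[0,0,0,0,0.005],[0,0,0,0,0.005],[0,0,0,0,0.005]]'
cat > g.py <<'E'
from h import *
import sys
# args: world target x y (tcp), yaw deg
p,M,s=tcp(); t=np.array([float(a) for a in sys.argv[1:3]]); off=np.array([0.9,1.0,0])
so=p+M@off; print("tcp",p.round(1),"yaw",np.degrees(np.arctan2(M[1,0],M[0,0])).round(2),"zax",M[:,2].round(4),"F",s["force"].round(1),"T",s["wrist_torque"].round(2),"grip",round(s["grip_width"],3))
print("spanner xy",so[:2].round(1),"to go tool",(M.T@np.r_[t-so[:2],0]).round(1),"yaw to go(tool rad)",-np.radians(float(sys.argv[3])-np.degrees(np.arctan2(M[1,0],M[0,0]))).round(3))
E
python3 g.py 604.2 147.5 42.1
```

```text
time_s: 7.28
eef_pos: [606.5, 144.3, 148.3]
ee_rot: [-0.003, 0.934, 0.357, -0.0]
force: [0.4, 0.2, -2.0]
grip_width: 0.156
time_s: 7.7
eef_pos: [605.7, 144.5, 124.9]
ee_rot: [-0.004, 0.934, 0.357, -0.002]
force: [-0.6, -0.2, -2.4]
grip_width: 0.152
tcp [605.7 144.5 124.9] yaw 41.88 zax [-0.0068  0.0055 -1.    ] F [-0.6 -0.2 -2.4] T [-0.04 -0.01 -0.07] grip 0.152
spanner xy [607.  144.3] to go tool [ 0.  -4.3  0. ] yaw to go(tool rad) -0.004
```

```bash
python3 -m inch '[[0,-0.0043,0.012,-0.004,0.005],[0,0,0.012,0,0.005],[0,0,0.01,0,0.005],[0,0,0,0,0.005],[0,0,0,0,0.005]]'
python3 g.py 604.2 147.5 42.1
python3 - <<'E'
from h import *
w=camera_model("wrist"); im=capture("wrist"); c=proj(w,(604,147,42),True); x,y=int(c[0]),int(c[1]); print(c)
y0=max(y-80,0); a=cv2.resize(im[y0:y0+150,x-100:x+100],None,fx=4,fy=4,interpolation=cv2.INTER_CUBIC); cv2.imwrite("pics/w3c.png",a); print(x-100,y0)
E
```

```text
time_s: 8.12
eef_pos: [605.4, 146.5, 91.9]
ee_rot: [-0.003, 0.934, 0.358, 0.001]
force: [-0.5, 0.6, -1.9]
grip_width: 0.154
tcp [605.4 146.5  91.9] yaw 42.0 zax [-7.0e-04  5.5e-03 -1.0e+00] F [-0.5  0.6 -1.9] T [ 0.04 -0.01 -0.01] grip 0.154
spanner xy [606.7 146.3] to go tool [-1.1 -2.6  0. ] yaw to go(tool rad) -0.002
[308.64577239 211.2082169 ]
208 131
```

View pics/w3c.png

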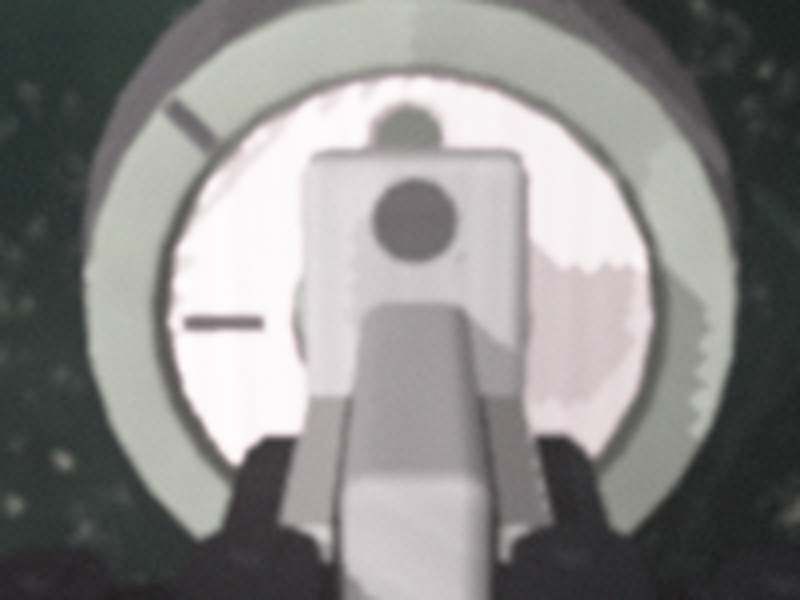

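The far hole (407,135) sits 8 crop pixels left of the pin mark (415,220), i.e. spanner about 1.2 mm too far +x — agrees with the computed (−1.1, −2.6). Correcting and lowering.

```bash
python3 -m inch '[[-0.0011,-0.0027,0.004,0,0.005],[0,0,0.004,0,0.005],[0,0,0,0,0.005],[0,0,0,0,0.005],[0,0,0,0,0.005]]'
python3 g.py 604.2 147.5 42.1
```

```text
time_s: 8.58
eef_pos: [603.1, 147.8, 84.4]
ee_rot: [-0.002, 0.934, 0.358, 0.002]
force: [0.6, -0.5, -3.9]
grip_width: 0.149
tcp [603.1 147.8  84.4] yaw 41.99 zax [ 0.0012  0.0056 -1.    ] F [ 0.6 -0.5 -3.9] T [-0.03  0.01  0.01] grip 0.149
spanner xy [604.5 147.6] to go tool [-0.3 -0.1 -0. ] yaw to go(tool rad) -0.002
```

```bash
python3 -m inch '[[0,0,0.005,0,0.005],[0,0,0.005,0,0.005],[0,0,0,0,0.005],[0,0,0,0,0.005],[0,0,0,0,0.005]]'
python3 g.py 604.2 147.5 42.1
```

```text
time_s: 9.0
eef_pos: [603.3, 147.8, 73.5]
ee_rot: [-0.002, 0.934, 0.358, 0.002]
force: [0.7, -0.0, -1.9]
grip_width: 0.155
tcp [603.3 147.8  73.5] yaw 41.98 zax [ 0.0015  0.0056 -1.    ] F [ 0.7 -0.  -1.9] T [ 0.04 -0.05 -0.02] grip 0.155
spanner xy [604.6 147.7] to go tool [-0.4 -0.2 -0. ] yaw to go(tool rad) -0.002
```

Pin tips are already 1.7 mm below the ring top with no contact force. Going on down.

```bash
python3 -m inch '[[0,0,0.004,0,0.005],[0,0,0.003,0,0.005],[0,0,0,0,0.005],[0,0,0,0,0.005],[0,0,0,0,0.005]]'
python3 g.py 604.2 147.5 42.1
```

```text
time_s: 9.42
eef_pos: [603.2, 148.1, 65.8]
ee_rot: [-0.003, 0.934, 0.358, 0.002]
force: [0.3, 0.4, -1.2]
grip_width: 0.154
tcp [603.2 148.1  65.8] yaw 41.99 zax [ 0.0012  0.006  -1.    ] F [ 0.3  0.4 -1.2] T [ 0.03  0.05 -0.03] grip 0.154
spanner xy [604.5 148. ] to go tool [-0.6  0.2 -0. ] yaw to go(tool rad) -0.002
```

Inserted freely at z≈42.6. Turning clockwise (tool turn positive).

```bash
python3 -m inch '[[0,0,0,0.05,0.005],[0,0,0,0.07,0.005],[0,0,0,0.07,0.005],[0,0,0,0.07,0.005],[0,0,0,0.07,0.005]]'
python3 g.py 604.2 147.5 -3.7
```

```text
time_s: 9.83
eef_pos: [603.3, 148.1, 65.9]
ee_rot: [-0.003, 0.981, 0.195, 0.001]
force: [0.6, 0.5, -2.2]
grip_width: 0.154
tcp [603.3 148.1  65.9] yaw 22.45 zax [ 0.0017  0.0056 -1.    ] F [ 0.6  0.5 -2.2] T [0.1  0.02 0.16] grip 0.154
spanner xy [604.5 147.6] to go tool [-0.3 -0.1 -0. ] yaw to go(tool rad) 0.456
```

```bash
python3 -m inch '[[0,0,0,0.08,0.005],[0,0,0,0.08,0.005],[0,0,0,0.08,0.005],[0,0,0,0.08,0.005],[0,0,0,0.06,0.005]]'
python3 g.py 604.2 147.5 -3.7
```

```text
time_s: 10.25
eef_pos: [603.5, 148.2, 65.9]
ee_rot: [-0.003, 1.0, -0.003, 0.001]
force: [-0.2, 0.2, -2.7]
grip_width: 0.153
tcp [603.5 148.2  65.9] yaw -0.36 zax [ 0.0024  0.005  -1.    ] F [-0.2  0.2 -2.7] T [0.08 0.02 0.16] grip 0.153
spanner xy [604.4 147.2] to go tool [-0.2 -0.3  0. ] yaw to go(tool rad) 0.058
```

```bash
for i in 1; do python3 -m inch '[[0,0,0,0.03,0.005],[0,0,0,0.03,0.005],[0,0,0,0.02,0.005],[0,0,0,0.01,0.005],[0,0,0,0,0.005]]'; done
python3 g.py 604.2 147.5 -3.7
```

```text
time_s: 10.67
eef_pos: [603.5, 148.2, 65.9]
ee_rot: [-0.002, 0.999, -0.051, 0.001]
force: [-0.7, 0.4, -2.4]
grip_width: 0.154
tcp [603.5 148.2  65.9] yaw -5.88 zax [ 0.0026  0.0045 -1.    ] F [-0.7  0.4 -2.4] T [0.04 0.01 0.19] grip 0.154
spanner xy [604.3 147.1] to go tool [-0.1 -0.4  0. ] yaw to go(tool rad) -0.038
```

```bash
python3 -m inch '[[0,0,0,0.02,0.005],[0,0,0,0.02,0.005],[0,0,0,0.01,0.005],[0,0,0,0.01,0.005],[0,0,0,0,0.005]]'
python3 g.py 604.2 147.5 -3.7
```

```text
time_s: 11.08
eef_pos: [603.4, 148.2, 65.9]
ee_rot: [-0.001, 0.997, -0.079, 0.001]
force: [-0.7, 0.1, -1.8]
grip_width: 0.154
tcp [603.4 148.2  65.9] yaw -9.05 zax [ 0.0029  0.0017 -1.    ] F [-0.7  0.1 -1.8] T [0.04 0.   1.78] grip 0.154
spanner xy [604.1 147.1] to go tool [-0.  -0.4  0. ] yaw to go(tool rad) -0.093
```

Torque jumped to 1.8 N m: the stop. Checking the lines before withdrawing.

```bash
python3 -m inch '[[0,0,0,0,0.005],[0,0,0,0,0.005],[0,0,0,0,0.005],[0,0,0,0,0.005],[0,0,0,0,0.005]]'
python3 g.py 604.2 147.5 -3.7
python3 - <<'E'
from h import *
w=camera_model("wrist"); im=capture("wrist"); c=proj(w,(604,147,42),True); x,y=int(c[0]),int(c[1]); print(c)
y0=max(y-80,0); a=cv2.resize(im[y0:y0+150,x-100:x+100],None,fx=4,fy=4,interpolation=cv2.INTER_CUBIC); cv2.imwrite("pics/w4c.png",a); print(x-100,y0)
E
```

```text
time_s: 11.5
eef_pos: [603.4, 148.2, 65.9]
ee_rot: [-0.001, 0.997, -0.077, 0.001]
force: [0.1, 0.4, -3.2]
grip_width: 0.156
tcp [603.4 148.2  65.9] yaw -8.88 zax [ 3.e-03  9.e-04 -1.e+00] F [ 0.1  0.4 -3.2] T [0.09 0.04 1.76] grip 0.156
spanner xy [604.1 147.1] to go tool [-0.  -0.4  0. ] yaw to go(tool rad) -0.09
[310.13972297 231.16354721]
210 151
```

View pics/w4c.png

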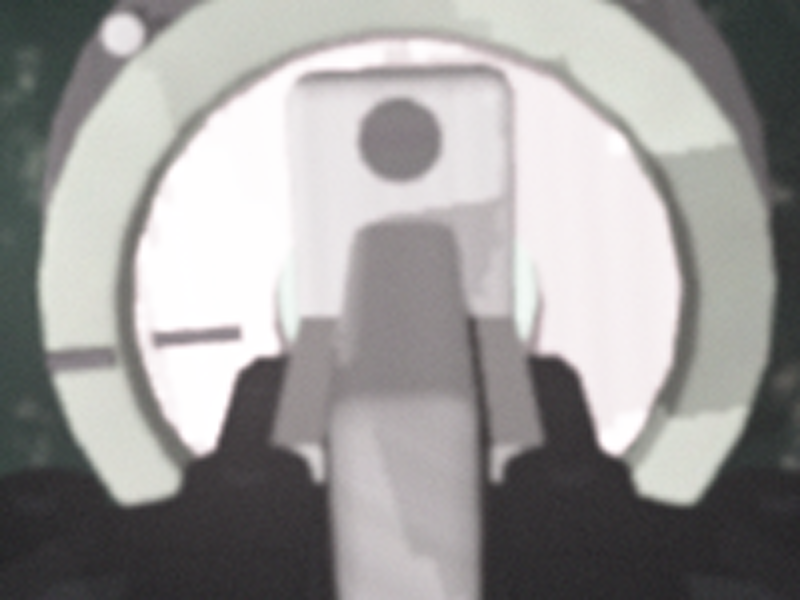

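Index line runs (50,360)–(115,353), ring line (153,340)–(240,332), nearly in line. Working out the angle by rays.

```bash
python3 - <<'E'
from h import *
w=camera_model("wrist")
up=lambda c:(210+c[0]/4-.4,151+c[1]/4-.4)
f=lambda c,z: plane(w,up(c),z,True)[:2]
a=lambda v: np.degrees(np.arctan2(v[1],v[0]))
# recess centre: from recess edge at z46 circle fit
P=np.array([f(c,46) for c in((120,300),(128,400),(170,160),(405,38),(570,65),(660,160),(690,280),(665,400))])
A=np.c_[2*P,np.ones(len(P))]; s=np.linalg.lstsq(A,(P**2).sum(1),rcond=None)[0]; r=np.sqrt(s[2]+s[0]**2+s[1]**2); print("recess",s[:2],r)
for C in(s[:2],np.array([604.2,147.4])):
    print([round(a(C-f(c,42)),1) for c in((153,340),(240,332))],[round(a(C-f(c,46)),1) for c in((50,360),(115,353))])
print("line dirs",a(f((240,332),42)-f((153,340),42)),a(f((115,353),46)-f((50,360),46)))
E
```

```text
recess [604.75236465 148.59445407] 41.363782622038
[np.float64(-1.5), np.float64(-1.0)] [np.float64(-1.6), np.float64(-1.8)]
[np.float64(-3.4), np.float64(-3.9)] [np.float64(-2.9), np.float64(-3.4)]
line dirs -2.460698398846156 -1.0183837342980449
```

Lines agree within about 0.5°: ring home. Easing back 0.08 rad within the pin slack to unload, then lifting out.

```bash
python3 -m inch '[[0,0,0,-0.04,0.005],[0,0,0,-0.035,0.005],[0,0,0,0,0.005],[0,0,0,0,0.005],[0,0,0,0,0.005]]'
python3 g.py 604.2 147.5 -3.7
python3 -m inch '[[0,0,-0.004,0,0.005],[0,0,-0.006,0,0.005],[0,0,-0.01,0,0.005],[0,0,-0.015,0,0.005],[0,0,-0.02,0,0.005]]'
python3 g.py 604.2 147.5 -3.7
```

```text
time_s: 11.97
eef_pos: [603.6, 148.2, 66.0]
ee_rot: [-0.002, 0.999, -0.046, 0.001]
force: [-0.9, 0.9, -2.4]
grip_width: 0.157
tcp [603.6 148.2  66. ] yaw -5.24 zax [ 0.0028  0.0046 -1.    ] F [-0.9  0.9 -2.4] T [ 0.07  0.13 -0.  ] grip 0.157
spanner xy [604.4 147.1] to go tool [-0.2 -0.4  0. ] yaw to go(tool rad) -0.027
time_s: 12.38
eef_pos: [602.0, 147.5, 121.4]
ee_rot: [-0.002, 0.999, -0.049, -0.002]
force: [-0.2, -0.3, -2.5]
grip_width: 0.153
tcp [602.  147.5 121.4] yaw -5.57 zax [-0.0034  0.0051 -1.    ] F [-0.2 -0.3 -2.5] T [-0.03  0.   -0.02] grip 0.153
spanner xy [602.8 146.4] to go tool [ 1.3 -1.2  0. ] yaw to go(tool rad) -0.033
```

```bash
python3 -m inch '[[0,0,-0.02,0,0.005],[-0.01,0.012,-0.02,0.03,0.005],[-0.016,0.018,-0.015,0.03,0.005],[-0.016,0.018,-0.005,0.03,0.005],[-0.016,0.018,0,0.03,0.005]]'
python3 -m inch '[[-0.016,0.018,0,0,0.005],[-0.016,0.018,0,0,0.005],[-0.016,0.018,0,0,0.005],[-0.016,0.018,0,0,0.005],[-0.016,0.018,0,0,0.005]]'
python3 -m inch '[[-0.01,0.012,0,0,0.005],[0,0,0,0,0.005],[0,0,0,0,0.005],[0,0,0,0,0.005],[0,0,0,0,0.005]]'
sed -i 's/off=np.array(\[0.9,1.0,0\])/off=np.array([float(a) for a in sys.argv[4:6]]+[0]) if len(sys.argv)>4 else np.array([.9,1,0])/' g.py
python3 g.py 426.8 -20.9 -12.35 0 0
```

```text
time_s: 12.8
eef_pos: [536.3, 90.7, 193.0]
ee_rot: [-0.003, 0.994, -0.11, 0.005]
force: [0.6, -0.6, -1.2]
grip_width: 0.152
time_s: 13.22
eef_pos: [434.0, 17.7, 197.8]
ee_rot: [-0.003, 0.994, -0.112, 0.009]
force: [0.9, -0.9, -2.3]
grip_width: 0.152
time_s: 13.63
eef_pos: [419.3, 6.5, 202.1]
ee_rot: [-0.002, 0.993, -0.115, 0.013]
force: [0.3, -0.1, -2.6]
grip_width: 0.156
tcp [419.3   6.5 202.1] yaw -13.16 zax [ 0.0256  0.0018 -0.9997] F [ 0.3 -0.1 -2.6] T [-0.04  0.   -0.07] grip 0.156
spanner xy [419.3   6.5] to go tool [13.5 24.9  0.1] yaw to go(tool rad) -0.014
```

```bash
sed -i 's/+\[0\])/+[23.2])/' g.py
python3 -m inch '[[0.006,0.01,0.01,-0.014,0.005],[0.006,0.01,0.015,0,0.005],[0.002,0.004,0.02,0,0.005],[0,0,0.02,0,0.005],[0,0,0.02,0,0.005]]'
python3 -m inch '[[0,0,0.01,0,0.005],[0,0,0,0,0.005],[0,0,0,0,0.005],[0,0,0,0,0.005],[0,0,0,0,0.005]]'
python3 g.py 426.8 -20.8 -12.35 0 0
```

```text
time_s: 14.05
eef_pos: [436.1, -19.9, 118.9]
ee_rot: [-0.001, 0.994, -0.105, 0.019]
force: [0.0, 0.1, -2.8]
grip_width: 0.154
time_s: 14.47
eef_pos: [437.2, -18.3, 106.1]
ee_rot: [-0.002, 0.994, -0.104, 0.016]
force: [-0.4, -0.1, -2.1]
grip_width: 0.155
tcp [437.2 -18.3 106.1] yaw -11.97 zax [ 0.0321  0.001  -0.9995] F [-0.4 -0.1 -2.1] T [0.06 0.01 0.03] grip 0.155
spanner xy [438.  -18.3] to go tool [-10.4   4.8  -0.4] yaw to go(tool rad) 0.007
```

```bash
python3 -m inch '[[-0.005,0.0024,0.008,0.007,0.005],[-0.005,0.0024,0.008,0,0.005],[0,0,0.008,0,0.005],[0,0,0.008,0,0.005],[0,0,0,0,0.005]]'
python3 -m inch '[[0,0,0,0,0.005],[0,0,0,0,0.005],[0,0,0,0,0.005],[0,0,0,0,0.005],[0,0,0,0,0.005]]'
python3 g.py 426.8 -20.8 -12.35 0 0
```

```text
time_s: 14.88
eef_pos: [430.4, -21.3, 76.0]
ee_rot: [-0.001, 0.994, -0.107, 0.02]
force: [-0.6, 0.1, -2.7]
grip_width: 0.154
time_s: 15.3
eef_pos: [431.8, -21.4, 77.0]
ee_rot: [-0.001, 0.994, -0.107, 0.021]
force: [0.3, 0.8, -3.2]
grip_width: 0.155
tcp [431.8 -21.4  77. ] yaw -12.31 zax [ 0.0428 -0.0024 -0.9991] F [ 0.3  0.8 -3.2] T [ 0.04  0.08 -0.06] grip 0.155
spanner xy [432.8 -21.5] to go tool [-6.   0.6 -0.3] yaw to go(tool rad) 0.001
```

Tool tilt has crept to 0.043 rad from lag on fast downward/inward moves. A fast lift tilts it the other way, so I'll use one, then descend slowly.

```bash
python3 -m inch '[[-0.003,0,-0.035,0,0.005],[-0.003,0,-0.035,0,0.005],[0,0,-0.035,0,0.005],[0,0,0,0,0.005],[0,0,0,0,0.005]]'
python3 g.py 426.8 -20.8 -12.35 0 0
python3 -m inch '[[0,0,0.006,0,0.005],[0,0,0.006,0,0.005],[0,0,0.006,0,0.005],[0,0,0.006,0,0.005],[0,0,0.006,0,0.005]]'
python3 g.py 426.8 -20.8 -12.35 0 0
```

```text
time_s: 15.72
eef_pos: [420.4, -19.6, 185.6]
ee_rot: [-0.001, 0.994, -0.107, 0.02]
force: [0.2, 1.1, -3.1]
grip_width: 0.151
tcp [420.4 -19.6 185.6] yaw -12.32 zax [ 0.0399 -0.0014 -0.9992] F [ 0.2  1.1 -3.1] T [-0.04  0.   -0.01] grip 0.151
spanner xy [421.3 -19.6] to go tool [ 5.6 -0.   0.2] yaw to go(tool rad) 0.001
time_s: 16.13
eef_pos: [420.6, -19.3, 149.9]
ee_rot: [-0.002, 0.994, -0.107, 0.018]
force: [-0.1, -0.8, -2.8]
grip_width: 0.15
tcp [420.6 -19.3 149.9] yaw -12.33 zax [ 0.0359  0.     -0.9994] F [-0.1 -0.8 -2.8] T [ 0.06 -0.03 -0.01] grip 0.15
spanner xy [421.4 -19.3] to go tool [5.6 0.3 0.2] yaw to go(tool rad) 0.0
```

```bash
python3 -m inch '[[0.0055,0,0.006,0,0.005],[0,0,0.006,0,0.005],[0,0,0.006,0,0.005],[0,0,0.006,0,0.005],[0,0,0.006,0,0.005]]'
python3 -m inch '[[0,0,0.006,0,0.005],[0,0,0.006,0,0.005],[0,0,0.006,0,0.005],[0,0,0.006,0,0.005],[0,0,0.006,0,0.005]]'
python3 g.py 426.8 -20.8 -12.35 0 0
```

```text
time_s: 16.55
eef_pos: [426.9, -20.3, 114.7]
ee_rot: [-0.002, 0.994, -0.107, 0.016]
force: [0.7, 0.5, -2.0]
grip_width: 0.154
time_s: 16.97
eef_pos: [427.9, -20.2, 81.6]
ee_rot: [-0.002, 0.994, -0.107, 0.016]
force: [-0.1, -0.0, -2.3]
grip_width: 0.156
tcp [427.9 -20.2  81.6] yaw -12.33 zax [ 0.0321  0.0013 -0.9995] F [-0.1 -0.  -2.3] T [ 0.02 -0.    0.  ] grip 0.156
spanner xy [428.7 -20.2] to go tool [-1.7  1.  -0.1] yaw to go(tool rad) 0.0
```

```bash
python3 -m inch '[[-0.0017,0.001,0.005,0,0.005],[0,0,0.005,0,0.005],[0,0,0.005,0,0.005],[0,0,0.005,0,0.005],[0,0,0.003,0,0.005]]'
python3 g.py 426.8 -20.8 -12.35 0 0
```

```text
time_s: 17.38
eef_pos: [426.5, -20.9, 55.6]
ee_rot: [-0.002, 0.994, -0.107, 0.016]
force: [0.4, -0.3, -2.7]
grip_width: 0.154
tcp [426.5 -20.9  55.6] yaw -12.34 zax [ 0.0317  0.0014 -0.9995] F [ 0.4 -0.3 -2.7] T [ 0.07  0.01 -0.02] grip 0.154
spanner xy [427.3 -20.9] to go tool [-0.5  0.  -0. ] yaw to go(tool rad) 0.0
```

```bash
python3 -m inch '[[-0.0005,0,0.004,0,0.005],[0,0,0.004,0,0.005],[0,0,0.003,0,0.005],[0,0,0.002,0,0.005],[0,0,0,0,0.005]]'
python3 g.py 426.8 -20.8 -12.35 0 0
```

```text
time_s: 17.8
eef_pos: [426.7, -20.8, 41.5]
ee_rot: [-0.002, 0.994, -0.107, 0.016]
force: [-3.1, 0.7, 4.9]
grip_width: 0.154
tcp [426.7 -20.8  41.5] yaw -12.33 zax [ 0.0318  0.0014 -0.9995] F [-3.1  0.7  4.9] T [ 0.04  0.78 -0.03] grip 0.154
spanner xy [427.5 -20.7] to go tool [-0.6  0.2 -0. ] yaw to go(tool rad) 0.0
```

Contact at the height of the original grasp: the bar is on the rails. Releasing.

```bash
python3 -m inch '[[0,0,0,0,0.02],[0,0,0,0,0.03],[0,0,0,0,0.045],[0,0,0,0,0.06],[0,0,0,0,0.06]]' 20
python3 g.py 426.8 -20.8 -12.35 0 0
python3 -m inch '[[0,0,-0.005,0,0.06],[0,0,-0.02,0,0.06],[0,0,-0.03,0,0.06],[0,0,-0.03,0,0.06],[0,0,-0.03,0,0.06]]'
python3 -m inch '[[0,0,-0.01,0,0.06],[0,0,-0.01,0,0.06],[0,0,0,0,0.06],[0,0,0,0,0.06],[0,0,0,0,0.06]]'
python3 - <<'E'
from h import *
w=camera_model("wrist"); im=capture("wrist"); np.save("w5.npy",np.array(w["camera_from_world"])); cv2.imwrite("pics/w5.png",im)
c=proj(w,(427,-21,30),True).astype(int); x0,y0=c[0]-50,c[1]-65; print(x0,y0)
a=cv2.resize(im[y0:y0+130,x0:x0+100],None,fx=4,fy=4,interpolation=cv2.INTER_CUBIC)
t=capture("top"); b=cv2.resize(t[148:213,185:285],(400,260),interpolation=cv2.INTER_CUBIC); b2=cv2.resize(t[213:278,260:360],(400,260),interpolation=cv2.INTER_CUBIC)
cv2.imwrite("pics/top5.png",t); cv2.imwrite("pics/w5c.png",np.hstack([a,np.vstack([b,b2])]))
t0=cv2.imread("pics/top0.png"); d=cv2.absdiff(t,t0).max(2)
for n,(u,v) in dict(jar=(376,265),frame=(418,248),cup=(276,108)).items(): print(n,"change",d[v-14:v+14,u-20:u+20].mean().round(1))
E
```

```text
time_s: 18.22
eef_pos: [427.8, -21.1, 42.1]
ee_rot: [-0.002, 0.994, -0.107, 0.017]
force: [0.2, -0.3, -0.2]
grip_width: 0.7
tcp [427.8 -21.1  42.1] yaw -12.32 zax [ 3.450e-02  5.000e-04 -9.994e-01] F [ 0.2 -0.3 -0.2] T [-0.03  0.01  0.02] grip 0.7
spanner xy [428.6 -21.1] to go tool [-1.8  0.1 -0.1] yaw to go(tool rad) 0.001
time_s: 18.63
eef_pos: [420.6, -20.2, 157.5]
ee_rot: [-0.003, 0.994, -0.108, 0.011]
force: [-0.1, 0.1, 0.3]
grip_width: 0.705
time_s: 19.05
eef_pos: [421.9, -20.9, 185.7]
ee_rot: [-0.002, 0.994, -0.107, 0.017]
force: [0.4, 0.4, -0.7]
grip_width: 0.704
259 114
jar change 2.8
frame change 2.2
cup change 10.6
```

View pics/w5c.png

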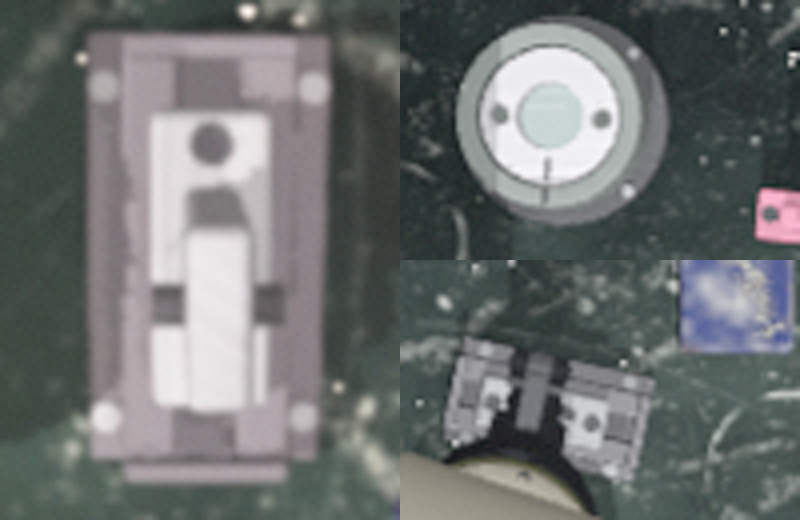

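The spanner stands in the cradle as at the start (bar over the slot, handle upright), and the ring line meets the index in the top view. A quick numeric check on the spanner and the cup, then hand in.

```bash
python3 - <<'E'
from h import *
w=camera_model("wrist"); w["camera_from_world"]=np.load("w5.npy")
f=lambda c,z: plane(w,(259+c[0]/4-.4,114+c[1]/4-.4),z,True)[:2]
B=np.array([f(c,30) for c in((151,113),(271,113),(268,405),(152,405))]); e=(B[0]+B[1]-B[2]-B[3])/2
C=np.array([f(c,22) for c in((123,38),(300,38),(286,482),(123,482))]); l=(C[0]+C[1]-C[2]-C[3])/2
a=np.arctan2(l[1],l[0]); d=B.mean(0)-C.mean(0)
print("bar",B.mean(0),np.degrees(np.arctan2(e[1],e[0])),"lips",C.mean(0),np.degrees(a),"offset along/across",d@[np.cos(a),np.sin(a)],d@[np.sin(a),-np.cos(a)])
for n in("top0","top5"):
    g=cv2.imread(f"pics/{n}.png")[88:128,255:297].min(2); m=cv2.moments((g>130).astype(np.uint8)); print(n,"cup centroid",m["m10"]/m["m00"]+255,m["m01"]/m["m00"]+88)
from rig import finish_job
print(finish_job())
E
```

```text
bar [428.59160742 -21.38324491] 77.47313583432543 lips [427.51413718 -24.53085553] 76.75214765688841 offset along/across 3.3107632181310835 0.3274777051115114
top0 cup centroid 275.6897038081805 108.78843441466854
top5 cup centroid 275.7062937062937 108.91188811188812
the job is handed in; nothing more can be done
None
```

I turned the ring home with the spanner and laid the spanner back in its cradle; the job is handed in after about 19 s of robot time. The hand-in gives no verdict.

- **Turning:** The pins went into the holes without contact force, with the ring about 0.80 rad short. I turned it clockwise until the torque jumped to 1.8 N m at the stop. I backed off within the pins' play before lifting out.
- **Ring:** The ring and index lines agreed to about 0.5° from the recess centre or the hole centre. Comparing only the two drawn line directions gave about 1.4°. Both are inside the 0.06 rad (3.4°) limit, and the lines also met in the last top view.
- **Spanner:** It is upright and bar-down in the cradle, 0.3 mm off the slot's centre line and 3.3 mm off its middle. The bar is within 1° of the slot, and the gripper is clear above it.
- **Bystanders:** The flow cup's centroid moved about 0.1 pixel, and the picture around the jar and frame hardly changed. The picture around the cup changed more (10.6 grey levels against 2–3). Since its centroid stayed put and the arm never came near it, I take that as a shadow.
- **Tool tilt:** The tool had tilted about 0.03 rad by the time I set the spanner down. I saw no lasting effect, but I did not measure the spanner's uprightness as a number.

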